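Fetch the screw jar from behind two others and put those back

ROBOT

A 7-joint arm with a two-finger parallel gripper is mounted at the origin on a cart in front of the work surface, level with it; the furniture and walls round the work are solid. World frame = base frame: x ahead of the robot, y to its left, z up, the work surface at z = 0. Lengths are in m, angles in rad, forces in N, time in s.
With the tool pointing down it reaches from about 0.4 to 0.85 m from the base axis. Payload 10.4 kg.
Tool frame: the origin (TCP) lies between the finger pads; the fingertips stand 11 mm ahead of it and the grasp point (between the pads) lies 8 mm behind it; z points along the fingers, y is the direction in which the jaws open and shut (so a half turn about z gives the same grasp; the last joint's range is limited). The gripper opens to 87 mm and grips with 3 to 60 N. Pads are 19 mm wide; open, the fingers measure 117 mm over their backs; the gripper's body (75 mm by 190 mm) begins 51 mm behind the grasp point.
Start: joints at [1.173, 0.332, -0.065, 1.46, 0.022, 1.35, -0.088], TCP at [0.229, -0.582, 0.234] pointing down, gripper open.
Joint ranges: [-2.6, 2.6], [-0.5, 2.12], [-1.47, 1.34], [0.16, 2.42], [-1.27, 4.41], [0.06, 2.06], [-2.6, 2.6]. Speed limits (rad/s): [2.22, 2.22, 2.79, 2.79, 3.14, 3.14, 3.14].

INTERFACE

Orientations are given as a unit quaternion [x, y, z, w].
In Python, from bench import r, eyes gives the robot as it stands.
- The arm moves only by the shell command python3 -m inch 'ROWS' [FORCE]. ROWS is a JSON object of lists of equal length, an entry for each row: "translation": the shift along the world's x, y, z scaled (see below), a list of three; "rot": the turn, a rotation vector about the world's x, y, z scaled (see below), a list of three; "jaw": the finger opening in mm, from 0 to 87. In form: {"translation": [[tx, ty, tz], ...], "rot": [[ax, ay, az], ...], "jaw": [jaw, ...]}. A call has 1 to 20 rows; each row is the pose to reach, as a shift and turn from the pose measured when the call began; what a row does not reach only later rows make up. The controller multiplies each number of a shift by 100 mm and each number of a turn by 60 degrees. A row lasts 1/10 s, in which the tool goes at most 50 mm and 8.59 degrees, less where a joint would pass 70% of its speed; a pose out of reach is approached as far as the arm can. A call with a number of a shift or a turn outside -1 to 1 is refused whole. A call with a gripper value outside its range is refused whole. The fingers move at their own pace and stop on an object; FORCE is the grip in N (left out, the last holds). Time passes only in rows, so rows that repeat a pose let the fingers close. It gives the time, the measured TCP pose, the force and the opening at its end, in the units of the state.
- r.read_state(): the state, without advancing time (a new reading comes with each control period).
- eyes.camera(name): name is "scene" or "top" or "wrist"; returns the picture (400x640x3 uint8, blue, green, red); there is no depth.
- eyes.calibration(name): a dict with "fx", "fy", "cx", "cy" (pixels), "distortion" ([k1, k2, p1, p2, k3] as OpenCV has them; the pictures are not rectified), "R" (3x3) and "t" (3): a world point X has camera coordinates R X + t; the wrist camera has in their place "hand_eye" (4x4, takes a point from camera to tool coordinates, whose origin is the TCP and whose axes are the flange's). Camera axes: x right, y down, z forward; pixel columns grow to the right and rows downward; lengths in m; the calibration is good to about 2 mm. A picture is of the moment at which its call begins: read the wrist's pose just before it. calibration takes no time and is no camera call.
- r.close_job(): hands the job in, once; it reports no verdict.
The state is a dict: "time": time; "joint_positions": joint angles; "joint_vel": joint speeds; "joint_torque": joint torques, N m; "ee_pos": TCP position; "eef_rot": TCP orientation; "ft_force": force on the tool from outside, world axes, zero at the start; "torque": the same for the moment, N m; "width": finger opening in m.
Only numpy, scipy, OpenCV 4.12 (cv2) and the standard library are available. Lean on these libraries where they do the work, as an engineer would, in place of code of your own. Each camera call takes 0.05 s, during which the arm holds its last target. There are 200 camera calls.

TASK

Move the two jars that stand in front in the jar rack (one with a tan lid, one tall and slim with a black lid) to the grey side tray, with the wide black-lidded jar of screws still in its place behind them. With both standing in the tray, fetch the wide jar and stand it in the middle of the round blue coaster, then put the two jars back upright, each on the very place in the rack from which it came (they must not change places). Do not tip a jar over at any time, and do not disturb the wooden block or the black mug.

Things in the scene. Friction and masses are not known exactly. Their poses are not given: they have to be found in the camera images.
- jar_screws_mid (a point): the wanted jar: wide screw-top jar, clear glass with white contents and a black lid, 62 mm in diameter, 89 mm tall (glass 62 mm wide up to 76 mm, lid 55 mm wide above), 0.12 kg. Back place of the rack, 8 mm from the back board; the front jars, 5 to 8 mm off, shut off its sides, so until they are gone fingers cannot close on it along the rack's y. The point is its centre, half-way up; z is up along the jar.
- jar_brads_mid (a point): front jar with the pale tan lid: 55 mm in diameter, 76 mm tall (glass up to 63 mm, lid 50 mm wide above), 0.12 kg. The point is its centre, half-way up (38 mm above its base); z is up along the jar. It starts at either front place of the rack; free to grasp with fingers closing square to the line to the wide jar.
- jar_oil_mid (a point): front jar, tall and slim with a black lid: 50 mm in diameter, 102 mm tall (glass up to 90 mm, lid 46 mm wide above), 0.12 kg. The point is its centre, half-way up (51 mm above its base); z is up along the jar. It starts at the other front place; grasp it likewise.
- jar_rack: fixed pale wooden rack: foot board 130 (x) by 180 (y) mm, 12 mm thick, three white discs 64 mm wide marking the places; back board at its far edge, top 72 mm up, front face at x 51 mm. Origin under the foot board's centre, on the bench; x points away from the robot, y left. Places in its frame (mm): back (12, 0), front (-24, 53) and (-24, -53).
- side_tray: fixed shallow grey tray, 130 mm (its x) by 190 mm (its y), walls 16 mm high and 4 mm thick, floor 4 mm above the bench. Origin under its centre, on the bench. It is to the left or to the right of the rack. Room for both front jars side by side along its y axis.
- coaster: fixed flat round blue coaster with a thin white ring, 90 mm in diameter, its top 5 mm above the bench. Origin under its centre, on the bench. It is on the other side of the rack from the tray.
- offcut_cube: bystander: loose wooden block 60 x 60 mm, 58 mm tall, to the left of the rack. Origin under its centre. Leave alone.
- cup_black: bystander: loose black mug with pens in it, 78 mm in diameter with a handle, 91 mm tall, 146 mm with the pens, to the right of the rack. Origin at its base. Leave alone.
Mind the look-alikes: they are no part of the job. Leave any green or turquoise look-alike of the part that bears jar_brads_mid alone. Leave any red look-alike of the part that bears jar_oil_mid alone.

How it is judged:
By the outcome, as a careful person would: the job done as asked, in the order asked, and still so for the second after the job is handed in, with the robot touching nothing.
It also fails if it takes over 128 s, if anything falls off the work surface, if the arm or the gripper's body presses on something with over 40 N, if the wrist force passes 120 N, or if a joint passes its speed limit or range.

## Working session

There is one attempt and no reset: what is moved stays moved. The work goes in short steps, Python scripts to look and compute and a shell command to move; the robot and the scene stay as the last step left them, time stands still between calls to the robot, and variables do not carry over. Pictures are saved under pics/ and viewed, about 12 in all and at most 16, crops included, and the job is handed in when it is done.

```bash
mkdir -p pics; ls; python3 - <<'E'
from bench import r,eyes
import cv2,numpy as np
s=r.read_state();print({k:np.round(v,3).tolist() for k,v in s.items()})
for n in("scene","top","wrist"):
    c=eyes.calibration(n);print(n,{k:np.round(v,3).tolist() for k,v in c.items()})
    if n!="wrist":cv2.imwrite(f"pics/{n}1.png",eyes.camera(n))
E
```

```text
pics
{'time': 0.0, 'joint_positions': [1.173, 0.333, -0.065, 1.461, 0.022, 1.35, -0.088], 'joint_vel': [-0.001, -0.0, -0.0, 0.0, 0.0, 0.002, 0.001], 'joint_torque': [0.0, -62.326, 0.025, -38.99, -0.061, 0.04, 0.0], 'ee_pos': [0.229, -0.581, 0.233], 'eef_rot': [0.982, 0.186, -0.0, -0.001], 'ft_force': [-0.716, -0.555, 0.189], 'torque': [0.002, 0.01, 0.019], 'width': 0.087}
scene {'fx': 487.393, 'fy': 487.393, 'cx': 322.959, 'cy': 194.311, 'distortion': [0.048, 0.0, 0.0, 0.0, 0.0], 'R': [[-0.564, -0.826, -0.018], [-0.447, 0.323, -0.834], [0.695, -0.462, -0.551]], 't': [0.254, 0.273, 1.221]}
top {'fx': 461.954, 'fy': 461.954, 'cx': 319.554, 'cy': 198.635, 'distortion': [-0.092, 0.0, 0.0, 0.0, 0.0], 'R': [[-0.014, -1.0, 0.008], [-0.998, 0.014, -0.065], [0.065, -0.009, -0.998]], 't': [-0.007, 0.482, 1.449]}
wrist {'fx': 281.846, 'fy': 281.846, 'cx': 320.154, 'cy': 203.095, 'distortion': [-0.043, 0.0, 0.0, 0.0, 0.0], 'hand_eye': [[-0.001, -0.969, -0.248, 0.066], [1.0, -0.001, -0.0, -0.001], [-0.0, -0.248, 0.969, -0.151], [0.0, 0.0, 0.0, 1.0]]}
```

View pics/top1.png

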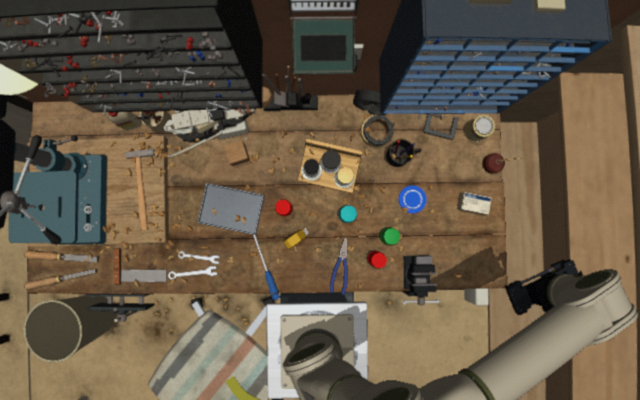

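View pics/scene1.png

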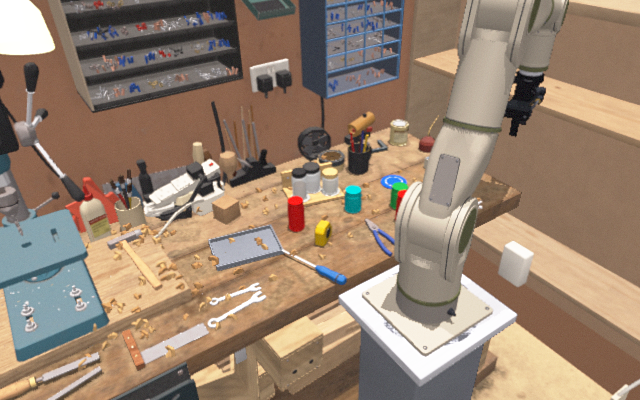

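Top picture: the rack is at (330,165), the tray at (231,208) and the coaster at (412,200). Lids: black slim (312,168), black wide (331,159), tan (345,175). Look-alikes to leave alone: red (284,207) and (378,260), turquoise (348,213), green (391,236). Next I take an enlarged crop to measure from.

```bash
python3 - <<'E'
import cv2
a=cv2.imread("pics/top1.png")
c=cv2.resize(a[125:245,190:440],None,fx=3.2,fy=3.2,interpolation=cv2.INTER_CUBIC)
cv2.imwrite("pics/c1.png",c);print(c.shape)
E
```

```text
(384, 800, 3)
```

View pics/c1.png

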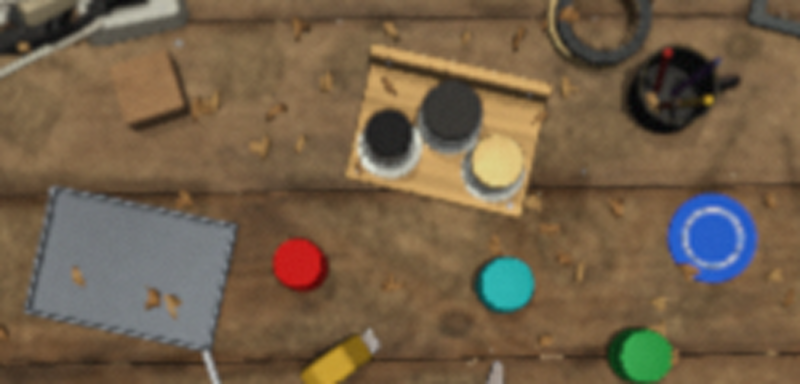

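Crop: the tan lid is at (498,160), the slim black lid at (388,134) and the wide black lid at (452,112), which matches the description. I now turn these pixels into positions.

```bash
cat > h.py <<'E'
import cv2,numpy as np
from scipy.spatial.transform import Rotation as Ro
from bench import r,eyes
def pix2w(cal,uv,z,pose=None):
    K=np.array([[cal["fx"],0,cal["cx"]],[0,cal["fy"],cal["cy"]],[0,0,1.]])
    p=cv2.undistortPoints(np.array([[uv]],float),K,np.array(cal["distortion"],float))[0,0]
    d=np.array([*p,1.])
    if "R" in cal: R=np.array(cal["R"]).T;o=-R@np.array(cal["t"])
    else:
        T=np.eye(4);T[:3,:3]=Ro.from_quat(pose[1]).as_matrix();T[:3,3]=pose[0];T=T@np.array(cal["hand_eye"]);R=T[:3,:3];o=T[:3,3]
    d=R@d;return o+d*(z-o[2])/d[2]
def w2pix(cal,X,pose=None):
    K=np.array([[cal["fx"],0,cal["cx"]],[0,cal["fy"],cal["cy"]],[0,0,1.]])
    if "R" in cal: R=np.array(cal["R"]);t=np.array(cal["t"])
    else:
        T=np.eye(4);T[:3,:3]=Ro.from_quat(pose[1]).as_matrix();T[:3,3]=pose[0];T=np.linalg.inv(T@np.array(cal["hand_eye"]));R=T[:3,:3];t=T[:3,3]
    return cv2.projectPoints(np.array([X],float),cv2.Rodrigues(R)[0],t,K,np.array(cal["distortion"],float))[0].ravel()
E
python3 - <<'E'
from h import *
c=eyes.calibration("top")
P={}
for n,x,y,z in [("oil",388,134,.114),("wide",452,112,.101),("tan",498,160,.088),("trayTL",52,186,.016),("trayTR",236,224,.016),("trayBR",211,349,.016),("trayBL",28,312,.016),("coaster",712,238,.005),("rackFL",347,177,.012),("rackFR",521,213,.012),("backTL",372,46,.072),("backTR",550,88,.072),("red",300,263,.102),("turq",506,284,.08),("mug",668,92,.09),("cubeNW",140,82,.058)]:
    P[n]=pix2w(c,((x+.5)/3.2-.5+190,(y+.5)/3.2-.5+125),z);print(n,P[n].round(4))
for a,b in [("trayTL","trayTR"),("trayBL","trayBR"),("trayTL","trayBL"),("rackFL","rackFR"),("backTL","backTR"),("oil","tan"),("oil","wide"),("tan","wide")]:
    d=P[a]-P[b];print(a,b,np.hypot(*d[:2]).round(4),np.degrees(np.arctan2(-d[0],d[1])).round(1))
print("traycentre",sum(P[k] for k in P if k.startswith("tray"))/4)
s=r.read_state();print(Ro.from_quat(s["eef_rot"]).as_matrix().round(3))
E
```

```text
oil [0.5711 0.011  0.114 ]
wide [ 0.5929 -0.0492  0.101 ]
tan [ 0.5485 -0.0925  0.088 ]
trayTL [0.5373 0.3476 0.016 ]
trayTR [0.4967 0.1638 0.016 ]
trayBR [0.3733 0.1894 0.016 ]
trayBL [0.4121 0.3715 0.016 ]
coaster [ 0.4769 -0.3115  0.005 ]
rackFL [0.5424 0.0534 0.012 ]
rackFR [ 0.5041 -0.1194  0.012 ]
backTL [0.6624 0.0257 0.072 ]
backTR [ 0.6194 -0.1449  0.072 ]
red [0.4529 0.0946 0.102 ]
turq [ 0.4314 -0.0984  0.08  ]
mug [ 0.6114 -0.2555  0.09  ]
cubeNW [0.6332 0.2519 0.058 ]
trayTL trayTR 0.1882 -12.4
trayBL trayBR 0.1861 -12.0
trayTL trayBL 0.1274 -100.8
rackFL rackFR 0.1769 -12.5
backTL backTR 0.1759 -14.1
oil tan 0.1059 -12.3
oil wide 0.0641 19.9
tan wide 0.062 134.2
traycentre [0.45484476 0.2680784  0.016     ]
[[ 0.931  0.366 -0.001]
 [ 0.366 -0.931  0.001]
 [-0.    -0.001 -1.   ]]
```

```bash
python3 -m inch '{"translation":[[0.25,0.45,0.06],[0.5,0.85,0.06],[0.5,0.85,0.06]],"rot":[[0,0,0.14],[0,0,0.28],[0,0,0.37]],"jaw":[87,87,87]}' 20
for i in 1; do python3 -m inch '{"translation":[[0.25,0.45,0.06],[0.5,0.85,0.06],[0.5,0.85,0.06]],"rot":[[0,0,0],[0,0,0],[0,0,0]],"jaw":[87,87,87]}'
python3 -m inch '{"translation":[[0.25,0.45,0.06],[0.5,0.85,0.06],[0.5,0.85,0.06]],"rot":[[0,0,0],[0,0,0],[0,0,0]],"jaw":[87,87,87]}'
python3 -m inch '{"translation":[[0.25,0.45,0.06],[0.5,0.85,0.06],[0.5,0.85,0.06]],"rot":[[0,0,0],[0,0,0],[0,0,0]],"jaw":[87,87,87]}'
python3 -m inch '{"translation":[[0.25,0.45,0.06],[0.5,0.85,0.06],[0.5,0.85,0.06]],"rot":[[0,0,0],[0,0,0],[0,0,0]],"jaw":[87,87,87]}'
python3 -m inch '{"translation":[[0.25,0.45,0.06],[0.5,0.85,0.06],[0.5,0.85,0.06],[0.5,0.85,0.06]],"rot":[[0,0,0],[0,0,0],[0,0,0],[0,0,0]],"jaw":[87,87,87,87]}'
done
```

```text
time: 0.4
ee_pos: [0.2839, -0.4908, 0.2391]
eef_rot: [0.926, 0.379, 0.001, -0.001]
ft_force: [1.3, -0.2, -0.6]
width: 0.087
time: 0.7
ee_pos: [0.3379, -0.4005, 0.2455]
eef_rot: [0.924, 0.382, 0.002, -0.001]
ft_force: [-0.9, 0.4, 0.4]
width: 0.0871
time: 1.0
ee_pos: [0.3913, -0.3101, 0.2518]
eef_rot: [0.922, 0.386, 0.003, -0.002]
ft_force: [-0.1, 0.3, -1.0]
width: 0.087
time: 1.3
ee_pos: [0.4442, -0.2196, 0.2581]
eef_rot: [0.921, 0.39, 0.004, -0.002]
ft_force: [-0.6, -0.7, 1.2]
width: 0.0869
time: 1.6
ee_pos: [0.4964, -0.129, 0.2643]
eef_rot: [0.919, 0.394, 0.005, -0.003]
ft_force: [-0.3, 0.1, -0.4]
width: 0.087
time: 2.0
ee_pos: [0.5466, -0.0433, 0.2697]
eef_rot: [0.919, 0.395, 0.004, -0.003]
ft_force: [-0.1, -0.7, 0.7]
width: 0.087
```

```bash
python3 - <<'E'
from h import *
import json
s=r.read_state();im=eyes.camera("wrist");cv2.imwrite("pics/w1.png",im)
json.dump([list(s["ee_pos"]),list(s["eef_rot"])],open("w1.json","w"));print(np.round(s["joint_positions"],2),s["ee_pos"])
E
```

```text
[ 0.53  0.19 -0.6   1.59  0.1   1.39 -0.84] [ 0.54662257 -0.04333457  0.26966689]
```

View pics/w1.png

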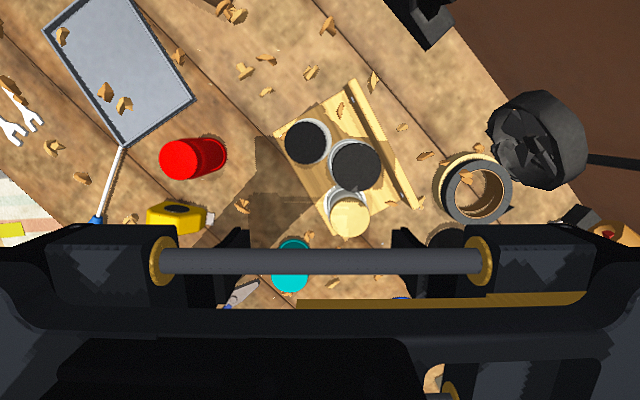

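Wrist view: oil lid at (307,142), wide lid (354,166), tan lid (350,216), tray corner at (196,99). I crop it to read the centres more closely.

```bash
python3 - <<'E'
import cv2
a=cv2.imread("pics/w1.png")
cv2.imwrite("pics/c2.png",cv2.resize(a[80:240,260:420],None,fx=3.75,fy=3.75,interpolation=cv2.INTER_CUBIC))
E
```

```text
(no output)
```

View pics/c2.png

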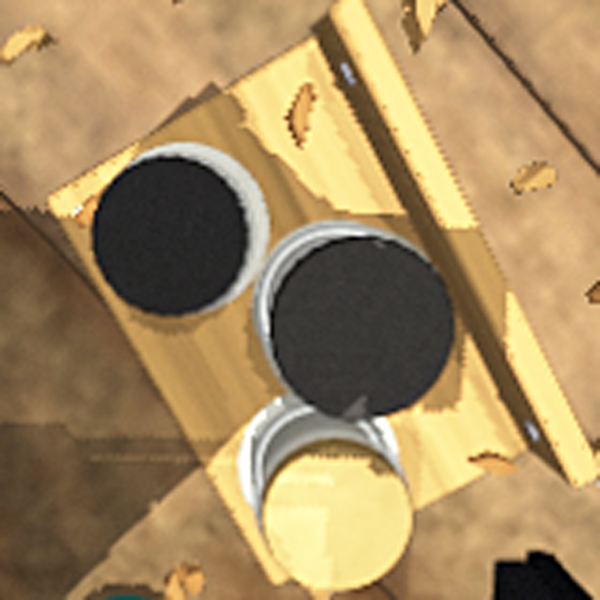

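```bash
python3 - <<'E'
from h import *
import json
p=json.load(open("w1.json"));c=eyes.calibration("wrist")
P={}
for n,x,y,z in [("oil",171,236,.114),("wide",363,326,.101),("tan",337,516,.088),("FL",48,212,.012),("FR",277,585,.012)]:
    P[n]=pix2w(c,((x+.5)/3.75-.5+260,(y+.5)/3.75-.5+80),z,p);print(n,P[n].round(4))
f=lambda a,b:(np.hypot(*(P[a]-P[b])[:2]).round(4),np.degrees(np.arctan2(-(P[a]-P[b])[0],(P[a]-P[b])[1])).round(1))
print(f("oil","tan"),f("oil","wide"),f("tan","wide"),f("FL","FR"))
R=Ro.from_quat(p[1]).as_matrix();print(R.round(3),np.degrees(np.arctan2(R[1,1],R[0,1])))
E
```

```text
oil [0.5726 0.0095 0.114 ]
wide [ 0.5953 -0.0495  0.101 ]
tan [ 0.5476 -0.0923  0.088 ]
FL [0.5391 0.0499 0.012 ]
FR [ 0.5001 -0.1193  0.012 ]
(np.float64(0.1049), np.float64(-13.8)) (np.float64(0.0633), np.float64(21.1)) (np.float64(0.0641), np.float64(131.9)) (np.float64(0.1736), np.float64(-13.0))
[[ 0.688  0.725  0.005]
 [ 0.725 -0.688  0.009]
 [ 0.01  -0.003 -1.   ]] -43.495024215482125
```

```bash
python3 -m inch '{"translation":[[0.01,-0.25,-0.3],[0.01,-0.49,-0.7],[0.01,-0.49,-0.9],[0.01,-0.49,-0.9],[0.01,-0.49,-0.9]],"rot":[[-0.009,0.005,-0.06],[-0.009,0.005,-0.06],[-0.009,0.005,-0.06],[-0.009,0.005,-0.06],[-0.009,0.005,-0.06]],"jaw":[75,75,75,75,75]}' 20
python3 - <<'E'
from h import *
s=r.read_state();R=Ro.from_quat(s["eef_rot"]).as_matrix();print(s["ee_pos"],R[:,2].round(4),np.degrees(np.arctan2(R[1,1],R[0,1])))
E
```

```text
time: 2.55
ee_pos: [0.547, -0.0951, 0.1804]
eef_rot: [0.931, 0.364, -0.0, 0.001]
ft_force: [0.3, 0.4, 1.2]
width: 0.0756
[ 0.5469932  -0.09508707  0.18037374] [ 3.0e-04 -1.3e-03 -1.0e+00] -47.32231284346308
```

```bash
python3 -m inch '{"translation":[[0.01,0.023,-0.3],[0.01,0.023,-0.55],[0.01,0.023,-0.7],[0.01,0.023,-0.7],[0.01,0.023,-0.7]],"rot":[[0,0,0],[0,0,0],[0,0,0],[0,0,0],[0,0,0]],"jaw":[75,75,75,75,75]}'
python3 - <<'E'
from h import *
s=r.read_state();R=Ro.from_quat(s["eef_rot"]).as_matrix();print(s["ee_pos"],R[:,2].round(4))
E
```

```text
time: 3.05
ee_pos: [0.5488, -0.0928, 0.1118]
eef_rot: [0.931, 0.364, 0.001, 0.001]
ft_force: [0.5, -0.3, 1.0]
width: 0.0752
[ 0.54875449 -0.09283409  0.11178712] [ 0.0018 -0.0016 -1.    ]
```

```bash
python3 -m inch '{"translation":[[-0.007,0.002,-0.2],[-0.007,0.002,-0.4],[-0.007,0.002,-0.6],[-0.007,0.002,-0.6],[-0.007,0.002,-0.6],[-0.007,0.002,-0.6]],"rot":[[0,0,0],[0,0,0],[0,0,0],[0,0,0],[0,0,0],[0,0,0]],"jaw":[75,75,75,75,75,75]}'
python3 -m inch '{"translation":[[0,0,0],[0,0,0],[0,0,0],[0,0,0],[0,0,0],[0,0,0],[0,0,0],[0,0,0]],"rot":[[0,0,0],[0,0,0],[0,0,0],[0,0,0],[0,0,0],[0,0,0],[0,0,0],[0,0,0]],"jaw":[45,45,45,45,45,45,45,45]}' 20
```

```text
time: 3.65
ee_pos: [0.5492, -0.0927, 0.0537]
eef_rot: [0.931, 0.364, 0.002, 0.002]
ft_force: [0.1, -0.3, -0.5]
width: 0.075
time: 4.45
ee_pos: [0.5494, -0.0928, 0.054]
eef_rot: [0.931, 0.364, 0.002, 0.002]
ft_force: [-1.3, -0.1, 5.9]
width: 0.0544
```

```bash
python3 -m inch '{"translation":[[0,0,0.15],[0,0,0.35],[0,0,0.6],[0,0,0.8],[0,0,0.95]],"rot":[[0,0,0],[0,0,0],[0,0,0],[0,0,0],[0,0,0]],"jaw":[45,45,45,45,45]}' 25
python3 -m inch '{"translation":[[0,0.1,0.2],[-0.05,0.3,0.4],[-0.12,0.6,0.4],[-0.2,0.9,0.4]],"rot":[[0,0,0],[0,0,0],[0,0,0],[0,0,0]],"jaw":[45,45,45,45]}'
python3 -m inch '{"translation":[[-0.08,0.3,0],[-0.16,0.6,0],[-0.24,0.9,0]],"rot":[[0,0,0],[0,0,0],[0,0,0]],"jaw":[45,45,45]}'
python3 -m inch '{"translation":[[-0.08,0.3,0],[-0.16,0.6,0],[-0.24,0.9,0]],"rot":[[0,0,0],[0,0,0],[0,0,0]],"jaw":[45,45,45]}'
python3 -m inch '{"translation":[[-0.05,0.3,0],[-0.1,0.6,0],[-0.15,0.8,0],[-0.15,0.8,0]],"rot":[[0,0,0],[0,0,0],[0,0,0],[0,0,0]],"jaw":[45,45,45,45]}'
```

```text
time: 4.95
ee_pos: [0.5497, -0.0927, 0.1509]
eef_rot: [0.931, 0.364, 0.002, 0.002]
ft_force: [-0.6, 0.2, -1.3]
width: 0.0543
time: 5.35
ee_pos: [0.5295, -0.0019, 0.1918]
eef_rot: [0.932, 0.364, 0.003, 0.002]
ft_force: [0.0, 0.8, -1.9]
width: 0.0546
time: 5.65
ee_pos: [0.5048, 0.0893, 0.192]
eef_rot: [0.932, 0.364, 0.002, 0.002]
ft_force: [-0.4, -0.0, -1.5]
width: 0.0542
time: 5.95
ee_pos: [0.48, 0.1804, 0.1923]
eef_rot: [0.932, 0.364, 0.002, 0.003]
ft_force: [0.6, -0.2, -1.5]
width: 0.0542
time: 6.35
ee_pos: [0.4632, 0.2637, 0.1926]
eef_rot: [0.931, 0.366, 0.002, 0.002]
ft_force: [-0.4, 0.1, -1.1]
width: 0.0545
```

```bash
python3 -m inch '{"translation":[[0.01,0.25,-0.1],[0.01,0.48,-0.3],[0.01,0.48,-0.6],[0.01,0.48,-0.8],[0.01,0.48,-0.8],[0.01,0.48,-0.8]],"rot":[[0,0,0],[0,0,0],[0,0,0],[0,0,0],[0,0,0],[0,0,0]],"jaw":[45,45,45,45,45,45]}'
python3 - <<'E'
from h import *
s=r.read_state();p=(s["ee_pos"],s["eef_rot"]);cv2.imwrite("pics/t2.png",cv2.resize(eyes.camera("top")[150:280,160:360],None,fx=4,fy=4,interpolation=cv2.INTER_CUBIC))
R=Ro.from_quat(s["eef_rot"]).as_matrix();print(s["ee_pos"],R[:,2].round(4))
E
```

```text
time: 6.95
ee_pos: [0.4645, 0.3111, 0.1132]
eef_rot: [0.931, 0.366, 0.002, 0.002]
ft_force: [-0.1, -0.7, -0.7]
width: 0.0543
[0.4645482  0.31113654 0.1131983 ] [ 0.0053 -0.002  -1.    ]
```

View pics/t2.png

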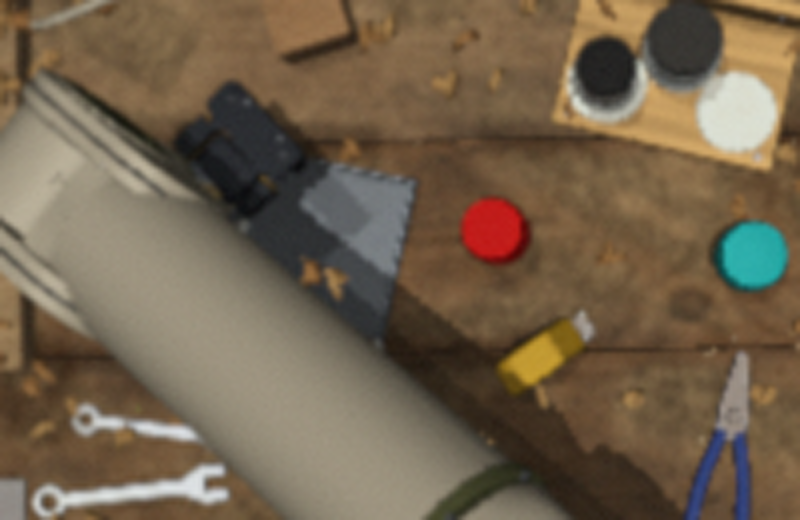

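The tan jar is held over the tray and the other jars have not moved. Its white disc in the rack now shows at crop (737,112). Next I lower and release it.

```bash
python3 -m inch '{"translation":[[0,0,-0.2],[0,0,-0.4],[0,0,-0.55],[0,0,-0.62],[0,0,-0.67],[0,0,-0.67],[0,0,-0.67]],"rot":[[0,0,0],[0,0,0],[0,0,0],[0,0,0],[0,0,0],[0,0,0],[0,0,0]],"jaw":[45,45,45,45,45,45,45]}'
python3 - <<'E'
from h import *
c=eyes.calibration("top")
print("tan place",pix2w(c,((737+.5)/4-.5+160,(112+.5)/4-.5+150),.012))
E
```

```text
time: 7.7
ee_pos: [0.4653, 0.3119, 0.0476]
eef_rot: [0.931, 0.366, 0.003, 0.002]
ft_force: [-0.1, -0.2, -1.8]
width: 0.0541
tan place [ 0.54796899 -0.09275658  0.012     ]
```

```bash
python3 -m inch '{"translation":[[0,0,-0.015],[0,0,-0.02],[0,0,-0.02],[0,0,-0.02]],"rot":[[0,0,0],[0,0,0],[0,0,0],[0,0,0]],"jaw":[45,45,45,45]}'
python3 -m inch '{"translation":[[0,0,0],[0,0,0],[0,0,0],[0,0,0],[0,0,0.1],[0,0,0.35],[0,0,0.65],[0,0,0.95]],"rot":[[0,0,0],[0,0,0],[0,0,0],[0,0,0],[0,0,0],[0,0,0],[0,0,0],[0,0,0]],"jaw":[75,75,75,75,75,75,75,75]}'
python3 -m inch '{"translation":[[0,0,0.3],[0.05,-0.3,0.6],[0.1,-0.6,0.6],[0.2,-0.9,0.6]],"rot":[[0,0,0.14],[0,0,0.28],[0,0,0.42],[0,0,0.56]],"jaw":[75,75,75,75]}'
python3 -m inch '{"translation":[[0.13,-0.4,0],[0.26,-0.8,0],[0.26,-0.9,0],[0.26,-0.9,0],[0.26,-0.9,0]],"rot":[[0,0,0.14],[0,0,0.28],[0,0,0.42],[0,0,0.56],[0,0,0.59]],"jaw":[75,75,75,75,75]}'
python3 - <<'E'
from h import *
s=r.read_state();p=(s["ee_pos"],s["eef_rot"]);cv2.imwrite("pics/w3.png",eyes.camera("wrist"))
R=Ro.from_quat(s["eef_rot"]).as_matrix();print(p,R[:,2].round(4),np.degrees(np.arctan2(R[1,1],R[0,1])))
E
```

```text
time: 8.1
ee_pos: [0.4656, 0.3122, 0.046]
eef_rot: [0.931, 0.366, 0.004, 0.002]
ft_force: [0.5, -0.3, 2.4]
width: 0.0539
time: 8.9
ee_pos: [0.4654, 0.3123, 0.1427]
eef_rot: [0.931, 0.366, 0.004, 0.001]
ft_force: [0.7, 0.6, 0.6]
width: 0.0747
time: 9.3
ee_pos: [0.4855, 0.2219, 0.2045]
eef_rot: [0.783, 0.622, 0.005, 0.001]
ft_force: [0.9, -0.7, -0.5]
width: 0.0752
time: 9.8
ee_pos: [0.5116, 0.1312, 0.2052]
eef_rot: [0.555, 0.832, 0.005, -0.0]
ft_force: [-0.6, 0.1, -1.1]
width: 0.0748
(array([0.51158308, 0.13117685, 0.20519425]), array([ 5.54790078e-01,  8.31974509e-01,  5.12262769e-03, -3.79086983e-04])) [ 0.0051  0.0089 -0.9999] 22.605011743809694
```

View pics/w3.png

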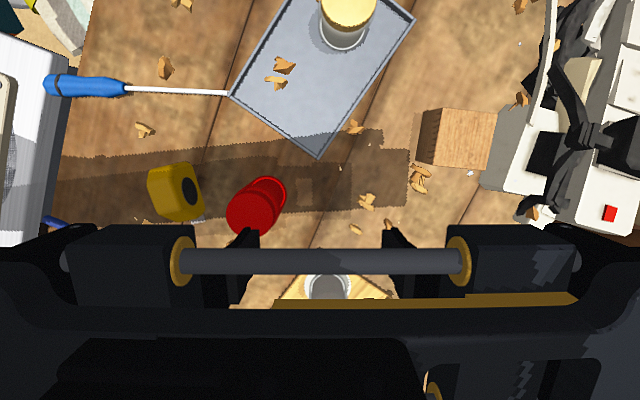

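The tan jar stands upright in the tray (lid at (348,10)), and the wooden block has not moved. Oil jar next.

```bash
python3 -m inch '{"translation":[[0.2,-0.3,0],[0.35,-0.6,0],[0.5,-0.9,0]],"rot":[[-0.008,0.005,-0.02],[-0.008,0.005,-0.02],[-0.008,0.005,-0.02]],"jaw":[75,75,75]}'
python3 -m inch '{"translation":[[0.1,-0.28,0],[0.1,-0.28,-0.2],[0.1,-0.28,-0.35],[0.1,-0.28,-0.35],[0.1,-0.28,-0.35]],"rot":[[0,0,0],[0,0,0],[0,0,0],[0,0,0],[0,0,0]],"jaw":[75,75,75,75,75]}'
python3 - <<'E'
from h import *
s=r.read_state();R=Ro.from_quat(s["eef_rot"]).as_matrix();print(s["ee_pos"],R[:,2].round(4),np.degrees(np.arctan2(R[1,1],R[0,1])))
E
```

```text
time: 10.15
ee_pos: [0.562, 0.0409, 0.2059]
eef_rot: [0.563, 0.826, 0.0, 0.0]
ft_force: [0.6, 1.6, -0.5]
width: 0.0747
time: 10.65
ee_pos: [0.5717, 0.014, 0.1712]
eef_rot: [0.563, 0.827, 0.0, -0.0]
ft_force: [0.7, -0.3, 0.5]
width: 0.0752
[0.57172946 0.01396464 0.1712395 ] [ 3.e-04  7.e-04 -1.e+00] 21.495717053554376
```

```bash
python3 -m inch '{"translation":[[0,-0.035,-0.15],[0,-0.035,-0.35],[0,-0.035,-0.35],[0,-0.035,-0.35]],"rot":[[0,0,0],[0,0,0],[0,0,0],[0,0,0]],"jaw":[75,75,75,75]}'
python3 -m inch '{"translation":[[0,0,-0.2],[0,0,-0.4],[0,0,-0.61],[0,0,-0.61],[0,0,-0.61]],"rot":[[0,0,0],[0,0,0],[0,0,0],[0,0,0],[0,0,0]],"jaw":[75,75,75,75,75]}'
```

```text
time: 11.05
ee_pos: [0.5716, 0.0107, 0.1364]
eef_rot: [0.563, 0.827, 0.0, -0.0]
ft_force: [0.6, 0.3, 0.5]
width: 0.0751
time: 11.55
ee_pos: [0.5721, 0.011, 0.0765]
eef_rot: [0.563, 0.827, 0.001, -0.0]
ft_force: [0.8, 0.9, 0.2]
width: 0.0754
```

```bash
python3 -m inch '{"translation":[[0,0,0],[0,0,0],[0,0,0],[0,0,0],[0,0,0],[0,0,0],[0,0,0],[0,0,0]],"rot":[[0,0,0],[0,0,0],[0,0,0],[0,0,0],[0,0,0],[0,0,0],[0,0,0],[0,0,0]],"jaw":[40,40,40,40,40,40,40,40]}' 25
python3 -m inch '{"translation":[[0,0,0.15],[0,0,0.35],[0,0,0.6],[0,0,0.8],[0,0,0.95]],"rot":[[0,0,0],[0,0,0],[0,0,0],[0,0,0],[0,0,0]],"jaw":[40,40,40,40,40]}'
python3 -m inch '{"translation":[[0,0.1,0.25],[-0.12,0.3,0.45],[-0.3,0.5,0.45],[-0.5,0.8,0.45]],"rot":[[0,0,0],[0,0,0],[0,0,0],[0,0,0]],"jaw":[40,40,40,40]}'
python3 -m inch '{"translation":[[-0.2,0.3,0],[-0.4,0.6,0],[-0.5,0.8,0]],"rot":[[0,0,0],[0,0,0],[0,0,0]],"jaw":[40,40,40]}'
python3 - <<'E'
from h import *
s=r.read_state();R=Ro.from_quat(s["eef_rot"]).as_matrix();print(s["ee_pos"],R[:,2].round(4),np.degrees(np.arctan2(R[1,1],R[0,1])))
E
```

```text
time: 12.35
ee_pos: [0.5724, 0.011, 0.0769]
eef_rot: [0.563, 0.827, 0.001, 0.0]
ft_force: [-0.2, -0.3, 5.3]
width: 0.0487
time: 12.85
ee_pos: [0.5725, 0.0112, 0.1738]
eef_rot: [0.562, 0.827, 0.001, 0.001]
ft_force: [-0.2, -0.6, -2.2]
width: 0.0489
time: 13.25
ee_pos: [0.5222, 0.0909, 0.2194]
eef_rot: [0.563, 0.826, 0.001, 0.001]
ft_force: [-0.4, 1.3, -2.0]
width: 0.0488
time: 13.55
ee_pos: [0.4701, 0.1732, 0.2197]
eef_rot: [0.562, 0.827, 0.001, 0.001]
ft_force: [0.5, 0.7, -0.5]
width: 0.0485
[0.47011215 0.17318409 0.21971627] [ 2.4e-03  1.0e-04 -1.0e+00] 21.580741173772903
```

```bash
python3 -m inch '{"translation":[[-0.13,0.25,0],[-0.25,0.51,-0.2],[-0.25,0.51,-0.5],[-0.25,0.51,-0.8],[-0.25,0.51,-0.9],[-0.25,0.51,-0.9]],"rot":[[0,0,0],[0,0,0],[0,0,0],[0,0,0],[0,0,0],[0,0,0]],"jaw":[40,40,40,40,40,40]}'
python3 -m inch '{"translation":[[0,0,-0.2],[0,0,-0.4],[0,0,-0.5],[0,0,-0.56],[0,0,-0.6],[0,0,-0.6],[0,0,-0.6]],"rot":[[0,0,0],[0,0,0],[0,0,0],[0,0,0],[0,0,0],[0,0,0],[0,0,0]],"jaw":[40,40,40,40,40,40,40]}'
```

```text
time: 14.15
ee_pos: [0.4444, 0.2238, 0.129]
eef_rot: [0.562, 0.827, -0.0, 0.0]
ft_force: [0.6, 0.5, -1.0]
width: 0.0485
time: 14.85
ee_pos: [0.4447, 0.224, 0.0697]
eef_rot: [0.562, 0.827, 0.0, 0.0]
ft_force: [-0.3, -0.9, -1.3]
width: 0.0484
```

```bash
python3 -m inch '{"translation":[[0,0,-0.008],[0,0,-0.014],[0,0,-0.014],[0,0,-0.014]],"rot":[[0,0,0],[0,0,0],[0,0,0],[0,0,0]],"jaw":[40,40,40,40]}'
python3 -m inch '{"translation":[[0,0,0],[0,0,0],[0,0,0],[0,0,0],[0,0,0.1],[0,0,0.35],[0,0,0.65],[0,0,0.95]],"rot":[[0,0,0],[0,0,0],[0,0,0],[0,0,0],[0,0,0],[0,0,0],[0,0,0],[0,0,0]],"jaw":[75,75,75,75,75,75,75,75]}'
python3 -m inch '{"translation":[[0,0,0.3],[0.2,-0.3,0.5],[0.35,-0.6,0.5],[0.5,-0.9,0.5]],"rot":[[0,0,0.14],[0,0,0.28],[0,0,0.42],[0,0,0.46]],"jaw":[87,87,87,87]}'
python3 -m inch '{"translation":[[0.15,-0.3,0],[0.3,-0.6,0],[0.5,-0.9,0],[0.5,-0.9,0]],"rot":[[0,0,0.14],[0,0,0.28],[0,0,0.42],[0,0,0.46]],"jaw":[87,87,87,87]}'
python3 - <<'E'
from h import *
import json
s=r.read_state();p=(list(s["ee_pos"]),list(s["eef_rot"]));json.dump(p,open("w4.json","w"));cv2.imwrite("pics/w4.png",eyes.camera("wrist"))
cv2.imwrite("pics/t4.png",eyes.camera("top"))
R=Ro.from_quat(s["eef_rot"]).as_matrix();print(p,R[:,2].round(4),np.degrees(np.arctan2(R[1,1],R[0,1])),np.round(s["joint_positions"],2))
E
```

```text
time: 15.25
ee_pos: [0.4451, 0.2242, 0.0688]
eef_rot: [0.562, 0.827, 0.0, 0.001]
ft_force: [-0.3, -1.0, 5.7]
width: 0.0488
time: 16.05
ee_pos: [0.4448, 0.2244, 0.1655]
eef_rot: [0.562, 0.827, 0.0, 0.0]
ft_force: [0.6, 0.5, -0.5]
width: 0.0747
time: 16.45
ee_pos: [0.4957, 0.1335, 0.217]
eef_rot: [0.346, 0.938, 0.001, 0.001]
ft_force: [0.3, 0.3, -0.5]
width: 0.0867
time: 16.85
ee_pos: [0.5476, 0.038, 0.217]
eef_rot: [0.113, 0.994, 0.001, 0.001]
ft_force: [-0.7, 0.0, -0.9]
width: 0.0866
([np.float64(0.5476065867469789), np.float64(0.03795655319928792), np.float64(0.2169971858808346)], [np.float64(0.11254933764041862), np.float64(0.9936450803882262), np.float64(0.0009289091126334638), np.float64(0.0011126296954284127)]) [ 0.0024  0.0016 -1.    ] 77.07551723822861 [ 0.72  0.34 -1.04  1.65  0.3   1.33  0.97]
```

View pics/w4.png

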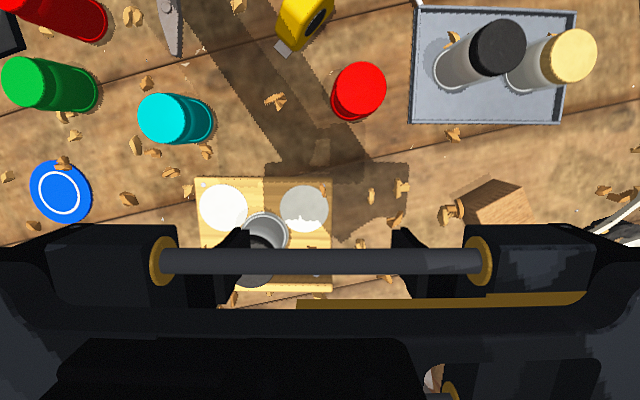

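Both front jars stand upright in the tray and the wide jar is still in place. The discs are at (223,208) and (304,209), and the coaster ring centre is at (60,191). I check these against the estimates.

```bash
python3 - <<'E'
from h import *
import json
p=json.load(open("w4.json"));c=eyes.calibration("wrist");im=cv2.imread("pics/w4.png")
def cen(mask,lab):
    n,l,st,ce=cv2.connectedComponentsWithStats(mask.astype(np.uint8))
    for i in range(1,n):
        if st[i,4]>250: print(lab,st[i],ce[i].round(1))
print("disc1",pix2w(c,(223,208.5),.012,p),"disc2",pix2w(c,(304,209),.012,p),"coast",pix2w(c,(60.5,191.5),.005,p))
h=cv2.cvtColor(cv2.imread("pics/t4.png"),cv2.COLOR_BGR2HSV)
m=(h[...,0]>105)&(h[...,0]<125)&(h[...,1]>180)&(h[...,2]>120);m[:170]=0;m[230:]=0;m[:,:395]=0;m[:,430:]=0
ct=np.argwhere(m)[:,::-1].astype(np.float32);(x,y),rad=cv2.minEnclosingCircle(ct);print(x,y,rad,ct.mean(0))
print(pix2w(eyes.calibration("top"),(x,y),.005))
E
```

```text
disc1 [ 0.54788482 -0.09346248  0.012     ] disc2 [0.57259216 0.01045669 0.012     ] coast [ 0.47525678 -0.31003985  0.005     ]
411.7954406738281 198.94317626953125 13.241728782653809 [412.25806 198.34897]
[ 0.47724228 -0.31037577  0.005     ]
```

```bash
python3 -m inch '{"translation":[[0.2,-0.3,0],[0.35,-0.6,0],[0.47,-0.87,-0.2],[0.47,-0.87,-0.4],[0.47,-0.87,-0.6],[0.47,-0.87,-0.6]],"rot":[[-0.002,0.002,0],[-0.002,0.002,0],[-0.002,0.002,0],[-0.002,0.002,0],[-0.002,0.002,0],[-0.002,0.002,0]],"jaw":[87,87,87,87,87,87]}'
python3 - <<'E'
from h import *
s=r.read_state();R=Ro.from_quat(s["eef_rot"]).as_matrix();print(s["ee_pos"],R[:,2].round(4),np.degrees(np.arctan2(R[1,1],R[0,1])),np.round(s["joint_positions"],2))
E
```

```text
time: 17.55
ee_pos: [0.5913, -0.0433, 0.1555]
eef_rot: [0.112, 0.994, 0.001, -0.002]
ft_force: [-0.3, -0.5, 0.8]
width: 0.087
[ 0.59133662 -0.04327614  0.15553413] [-0.0034  0.0017 -1.    ] 77.10130630417316 [ 0.73  0.49 -0.95  1.61  0.41  1.26  1.05]
```

```bash
python3 -m inch '{"translation":[[0.037,-0.06,0],[0.037,-0.06,-0.2],[0.037,-0.06,-0.3],[0.037,-0.06,-0.3],[0.037,-0.06,-0.3]],"rot":[[-0.002,-0.003,0],[-0.002,-0.003,0],[-0.002,-0.003,0],[-0.002,-0.003,0],[-0.002,-0.003,0]],"jaw":[87,87,87,87,87]}'
python3 - <<'E'
from h import *
s=r.read_state();R=Ro.from_quat(s["eef_rot"]).as_matrix();print(s["ee_pos"],R[:,2].round(4),np.degrees(np.arctan2(R[1,1],R[0,1])))
E
```

```text
time: 18.05
ee_pos: [0.5954, -0.049, 0.1264]
eef_rot: [0.112, 0.994, -0.0, 0.0]
ft_force: [-0.2, 0.2, 0.5]
width: 0.087
[ 0.59535468 -0.04904151  0.12644039] [ 4.e-04 -4.e-04 -1.e+00] 77.11436183824635
```

Good. I descend to 0.060 and grip, then lift.

```bash
python3 -m inch '{"translation":[[0,0,-0.2],[0,0,-0.4],[0,0,-0.6],[0,0,-0.67],[0,0,-0.67],[0,0,-0.67]],"rot":[[0,0,0],[0,0,0],[0,0,0],[0,0,0],[0,0,0],[0,0,0]],"jaw":[87,87,87,87,87,87]}'
python3 -m inch '{"translation":[[0,0,0],[0,0,0],[0,0,0],[0,0,0],[0,0,0],[0,0,0],[0,0,0],[0,0,0]],"rot":[[0,0,0],[0,0,0],[0,0,0],[0,0,0],[0,0,0],[0,0,0],[0,0,0],[0,0,0]],"jaw":[50,50,50,50,50,50,50,50]}' 25
python3 -m inch '{"translation":[[0,0,0.15],[0,0,0.35],[0,0,0.6],[0,0,0.8],[0,0,0.95]],"rot":[[0,0,0],[0,0,0],[0,0,0],[0,0,0],[0,0,0]],"jaw":[50,50,50,50,50]}'
python3 - <<'E'
from h import *
s=r.read_state();R=Ro.from_quat(s["eef_rot"]).as_matrix();print(s["ee_pos"],R[:,2].round(4),np.degrees(np.arctan2(R[1,1],R[0,1])),np.round(s["joint_positions"],2))
E
```

```text
time: 18.65
ee_pos: [0.5961, -0.0489, 0.0607]
eef_rot: [0.112, 0.994, -0.0, 0.001]
ft_force: [0.2, 0.0, 0.2]
width: 0.0868
time: 19.45
ee_pos: [0.5962, -0.049, 0.0609]
eef_rot: [0.112, 0.994, -0.0, 0.001]
ft_force: [-1.4, -1.0, 4.6]
width: 0.0612
time: 19.95
ee_pos: [0.5965, -0.0486, 0.158]
eef_rot: [0.112, 0.994, -0.0, 0.002]
ft_force: [-0.7, 0.1, -1.9]
width: 0.0613
[ 0.59646786 -0.04861894  0.15797722] [ 3.3e-03 -5.0e-04 -1.0e+00] 77.13207865548264 [ 0.73  0.49 -0.95  1.6   0.42  1.27  1.06]
```

```bash
python3 -m inch '{"translation":[[-0.1,0,0.2],[-0.35,-0.1,0.3],[-0.65,-0.25,0.3],[-0.9,-0.4,0.3]],"rot":[[0,0,0],[0,0,0],[0,0,0],[0,0,0]],"jaw":[50,50,50,50]}'
python3 -m inch '{"translation":[[-0.1,-0.3,0],[-0.2,-0.6,0],[-0.25,-0.9,0]],"rot":[[0,0,0],[0,0,0],[0,0,0]],"jaw":[50,50,50]}'
python3 -m inch '{"translation":[[0,-0.3,0],[0,-0.6,0],[0,-0.9,0],[0,-0.9,0],[0,-0.9,0]],"rot":[[0,0,0],[0,0,0],[0,0,0],[0,0,0],[0,0,0]],"jaw":[50,50,50,50,50]}'
python3 - <<'E'
from h import *
s=r.read_state();R=Ro.from_quat(s["eef_rot"]).as_matrix();print(s["ee_pos"],R[:,2].round(4),np.degrees(np.arctan2(R[1,1],R[0,1])),np.round(s["joint_positions"],2))
E
```

```text
time: 20.35
ee_pos: [0.5053, -0.0885, 0.1883]
eef_rot: [0.112, 0.994, -0.0, 0.002]
ft_force: [0.3, -0.9, -0.6]
width: 0.0611
time: 20.65
ee_pos: [0.4792, -0.1796, 0.1887]
eef_rot: [0.112, 0.994, -0.001, 0.001]
ft_force: [0.6, -0.2, -0.7]
width: 0.0607
time: 21.15
ee_pos: [0.4791, -0.2696, 0.1887]
eef_rot: [0.112, 0.994, -0.0, 0.001]
ft_force: [1.4, 0.6, -0.8]
width: 0.0611
[ 0.479064   -0.2696194   0.18874506] [ 2.6e-03 -8.0e-04 -1.0e+00] 77.14288282691403 [ 1.22  0.33 -0.93  1.69  0.27  1.26  1.57]
```

```bash
python3 -m inch '{"translation":[[-0.02,-0.2,0],[-0.02,-0.41,-0.2],[-0.02,-0.41,-0.5],[-0.02,-0.41,-0.7],[-0.02,-0.41,-0.7],[-0.02,-0.41,-0.7]],"rot":[[0.001,0.002,0],[0.001,0.002,0],[0.001,0.002,0],[0.001,0.002,0],[0.001,0.002,0],[0.001,0.002,0]],"jaw":[50,50,50,50,50,50]}'
python3 - <<'E'
from h import *
s=r.read_state();cv2.imwrite("pics/w5.png",eyes.camera("wrist"))
R=Ro.from_quat(s["eef_rot"]).as_matrix();print(s["ee_pos"],R[:,2].round(4))
E
```

```text
time: 21.75
ee_pos: [0.4775, -0.3101, 0.1195]
eef_rot: [0.111, 0.994, 0.0, 0.0]
ft_force: [-0.3, 0.3, -0.4]
width: 0.061
[ 0.47746875 -0.31009439  0.11945234] [ 7.e-04  5.e-04 -1.e+00]
```

View pics/w5.png

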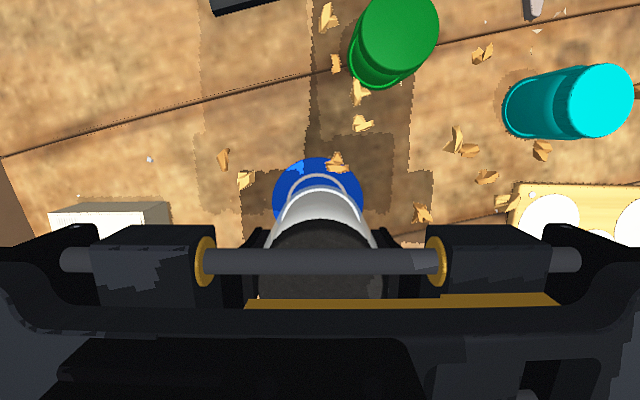

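The jar hangs over the middle of the coaster: the jar axis is at column ~320 and the coaster at ~318. I lower it.

```bash
python3 -m inch '{"translation":[[0,0,-0.2],[0,0,-0.4],[0,0,-0.55],[0,0,-0.6],[0,0,-0.65],[0,0,-0.65],[0,0,-0.65]],"rot":[[0,0,0],[0,0,0],[0,0,0],[0,0,0],[0,0,0],[0,0,0],[0,0,0]],"jaw":[50,50,50,50,50,50,50]}'
```

```text
time: 22.5
ee_pos: [0.4783, -0.3106, 0.0558]
eef_rot: [0.111, 0.994, -0.0, 0.001]
ft_force: [0.2, -0.0, -1.8]
width: 0.061
```

```bash
python3 -m inch '{"translation":[[-0.01,0,-0.01],[-0.01,0,-0.018],[-0.01,0,-0.022],[-0.01,0,-0.022]],"rot":[[0,0,0],[0,0,0],[0,0,0],[0,0,0]],"jaw":[50,50,50,50]}'
python3 -m inch '{"translation":[[0,0,0],[0,0,0],[0,0,0],[0,0,0],[0,0,0.1],[0,0,0.35],[0,0,0.65],[0,0,0.95]],"rot":[[0,0,0],[0,0,0],[0,0,0],[0,0,0],[0,0,0],[0,0,0],[0,0,0],[0,0,0]],"jaw":[87,87,87,87,87,87,87,87]}'
python3 -m inch '{"translation":[[0,0,0.3],[0,0.3,0.7],[0,0.6,0.7],[0,0.9,0.7]],"rot":[[0,0,0],[0,0,0],[0,0,0],[0,0,0]],"jaw":[75,75,75,75]}'
python3 -m inch '{"translation":[[0,0.3,0],[0,0.6,0],[0,0.9,0]],"rot":[[0,0,-0.14],[0,0,-0.28],[0,0,-0.42]],"jaw":[75,75,75]}'
python3 -m inch '{"translation":[[0,0.3,0],[0,0.6,0],[0,0.9,0],[0,0.9,0]],"rot":[[0,0,-0.14],[0,0,-0.28],[0,0,-0.42],[0,0,-0.42]],"jaw":[75,75,75,75]}'
python3 - <<'E'
from h import *
s=r.read_state();R=Ro.from_quat(s["eef_rot"]).as_matrix();print(s["ee_pos"],R[:,2].round(4),np.degrees(np.arctan2(R[1,1],R[0,1])))
im=eyes.camera("top");cv2.imwrite("pics/t6.png",cv2.resize(im[125:245,190:440],None,fx=3.2,fy=3.2,interpolation=cv2.INTER_CUBIC))
E
```

```text
time: 22.9
ee_pos: [0.4774, -0.3107, 0.0539]
eef_rot: [0.112, 0.994, -0.001, 0.001]
ft_force: [-1.0, 0.5, 3.0]
width: 0.0607
time: 23.7
ee_pos: [0.4774, -0.3105, 0.1506]
eef_rot: [0.111, 0.994, -0.0, 0.001]
ft_force: [0.6, -0.0, 0.1]
width: 0.0871
time: 24.1
ee_pos: [0.478, -0.2193, 0.2225]
eef_rot: [0.111, 0.994, -0.001, 0.003]
ft_force: [0.4, -0.2, 0.4]
width: 0.0754
time: 24.4
ee_pos: [0.478, -0.1279, 0.2233]
eef_rot: [0.328, 0.945, -0.002, 0.003]
ft_force: [0.9, 0.8, -0.9]
width: 0.075
time: 24.8
ee_pos: [0.4781, -0.0331, 0.2243]
eef_rot: [0.526, 0.85, -0.002, 0.003]
ft_force: [0.9, -0.2, -0.2]
width: 0.0752
[ 0.47805375 -0.03311242  0.22433652] [ 0.0026 -0.0067 -1.    ] 26.49585293209623
```

View pics/t6.png

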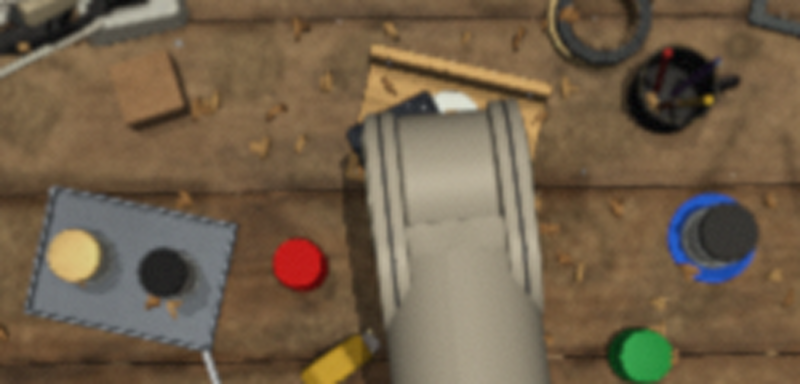

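```bash
python3 - <<'E'
from h import *
c=eyes.calibration("top")
for n,x,y,z in [("wide",728,233,.094),("tan",75,256,.080),("oil",165,273,.106)]:
    print(n,pix2w(c,((x+.5)/3.2-.5+190,(y+.5)/3.2-.5+125),z).round(4))
E
python3 -m inch '{"translation":[[0,0.3,0],[-0.1,0.6,0],[-0.1,0.9,0]],"rot":[[0.006,0.003,-0.08],[0.006,0.003,-0.08],[0.006,0.003,-0.08]],"jaw":[75,75,75]}'
python3 -m inch '{"translation":[[-0.05,0.3,0],[-0.1,0.6,0],[-0.2,0.9,0]],"rot":[[0,0,0],[0,0,0],[0,0,0]],"jaw":[75,75,75]}'
python3 -m inch '{"translation":[[0,0.3,0],[0,0.7,0],[0,0.7,-0.2],[0,0.7,-0.4],[0,0.7,-0.5],[0,0.7,-0.5]],"rot":[[0,0,0],[0,0,0],[0,0,0],[0,0,0],[0,0,0],[0,0,0]],"jaw":[75,75,75,75,75,75]}'
python3 - <<'E'
from h import *
s=r.read_state();R=Ro.from_quat(s["eef_rot"]).as_matrix();print(s["ee_pos"],R[:,2].round(4),np.degrees(np.arctan2(R[1,1],R[0,1])))
E
```

```text
wide [ 0.476  -0.3082  0.094 ]
tan [0.4635 0.3101 0.08  ]
oil [0.4451 0.2201 0.106 ]
time: 25.15
ee_pos: [0.4675, 0.0544, 0.2244]
eef_rot: [0.559, 0.829, -0.001, 0.0]
ft_force: [1.0, 0.5, 0.5]
width: 0.075
time: 25.45
ee_pos: [0.4479, 0.1444, 0.2248]
eef_rot: [0.559, 0.829, -0.001, 0.0]
ft_force: [0.3, 0.3, 0.4]
width: 0.0752
time: 26.05
ee_pos: [0.4477, 0.2133, 0.174]
eef_rot: [0.559, 0.829, -0.002, -0.0]
ft_force: [0.1, 0.8, 0.1]
width: 0.075
[0.44769062 0.21333892 0.17398032] [-0.0027 -0.0028 -1.    ] 22.033812347143275
```

```bash
python3 -m inch '{"translation":[[-0.026,0.1,0],[-0.026,0.105,-0.2],[-0.026,0.105,-0.4],[-0.026,0.105,-0.4],[-0.026,0.105,-0.4]],"rot":[[0.002,-0.002,0],[0.002,-0.002,0],[0.002,-0.002,0],[0.002,-0.002,0],[0.002,-0.002,0]],"jaw":[75,75,75,75,75]}'
python3 -m inch '{"translation":[[0,0,-0.2],[0,0,-0.4],[0,0,-0.6],[0,0,-0.66],[0,0,-0.66],[0,0,-0.66]],"rot":[[0,0,0],[0,0,0],[0,0,0],[0,0,0],[0,0,0],[0,0,0]],"jaw":[75,75,75,75,75,75]}'
python3 -m inch '{"translation":[[0,0,0],[0,0,0],[0,0,0],[0,0,0],[0,0,0],[0,0,0],[0,0,0],[0,0,0]],"rot":[[0,0,0],[0,0,0],[0,0,0],[0,0,0],[0,0,0],[0,0,0],[0,0,0],[0,0,0]],"jaw":[40,40,40,40,40,40,40,40]}' 25
python3 -m inch '{"translation":[[0,0,0.15],[0,0,0.35],[0,0,0.6],[0,0,0.8],[0,0,0.95]],"rot":[[0,0,0],[0,0,0],[0,0,0],[0,0,0],[0,0,0]],"jaw":[40,40,40,40,40]}'
python3 -m inch '{"translation":[[0,0,0.3],[0.1,-0.2,0.5],[0.3,-0.5,0.5],[0.5,-0.8,0.5]],"rot":[[0,0,0],[0,0,0],[0,0,0],[0,0,0]],"jaw":[40,40,40,40]}'
python3 -m inch '{"translation":[[0.2,-0.3,0],[0.4,-0.6,0],[0.55,-0.8,0],[0.55,-0.85,0]],"rot":[[0,0,0],[0,0,0],[0,0,0],[0,0,0]],"jaw":[40,40,40,40]}'
python3 - <<'E'
from h import *
s=r.read_state();R=Ro.from_quat(s["eef_rot"]).as_matrix();print(s["ee_pos"],R[:,2].round(4),np.degrees(np.arctan2(R[1,1],R[0,1])))
E
```

```text
time: 26.55
ee_pos: [0.4453, 0.2244, 0.135]
eef_rot: [0.559, 0.829, -0.0, -0.0]
ft_force: [-0.3, 0.3, 0.0]
width: 0.0749
time: 27.15
ee_pos: [0.446, 0.2249, 0.0704]
eef_rot: [0.559, 0.829, 0.001, 0.0]
ft_force: [-0.7, 0.2, 0.4]
width: 0.0749
time: 27.95
ee_pos: [0.4461, 0.2249, 0.0705]
eef_rot: [0.559, 0.829, 0.001, 0.0]
ft_force: [-0.9, -1.9, 4.9]
width: 0.0486
time: 28.45
ee_pos: [0.4462, 0.2252, 0.1674]
eef_rot: [0.559, 0.829, 0.001, 0.001]
ft_force: [0.3, 0.2, -1.5]
width: 0.0487
time: 28.85
ee_pos: [0.4968, 0.1445, 0.2186]
eef_rot: [0.558, 0.83, 0.001, 0.002]
ft_force: [0.7, 0.8, -1.0]
width: 0.0488
time: 29.25
ee_pos: [0.5533, 0.0565, 0.2184]
eef_rot: [0.56, 0.829, 0.001, 0.001]
ft_force: [-0.5, -0.4, -1.1]
width: 0.0491
[0.55326629 0.05652082 0.21835144] [ 3.9e-03  7.0e-04 -1.0e+00] 21.902803996408906
```

```bash
python3 -m inch '{"translation":[[0.1,-0.25,0],[0.19,-0.46,0],[0.19,-0.46,-0.3],[0.19,-0.46,-0.6],[0.19,-0.46,-0.8],[0.19,-0.46,-0.8],[0.19,-0.46,-0.8]],"rot":[[-0.001,0.004,0],[-0.001,0.004,0],[-0.001,0.004,0],[-0.001,0.004,0],[-0.001,0.004,0],[-0.001,0.004,0],[-0.001,0.004,0]],"jaw":[40,40,40,40,40,40,40]}'
```

```text
time: 29.95
ee_pos: [0.5723, 0.0115, 0.1392]
eef_rot: [0.559, 0.829, 0.0, -0.0]
ft_force: [0.4, -0.4, -0.5]
width: 0.0485
```

```bash
python3 -m inch '{"translation":[[-0.002,-0.008,-0.2],[-0.002,-0.008,-0.4],[-0.004,-0.01,-0.5],[-0.004,-0.01,-0.56],[-0.004,-0.01,-0.6],[-0.004,-0.01,-0.6],[-0.004,-0.01,-0.6]],"rot":[[0,0,0],[0,0,0],[0,0,0],[0,0,0],[0,0,0],[0,0,0],[0,0,0]],"jaw":[40,40,40,40,40,40,40]}'
```

```text
time: 30.65
ee_pos: [0.5722, 0.0106, 0.0798]
eef_rot: [0.559, 0.829, 0.0, 0.0]
ft_force: [-0.4, 0.5, -0.6]
width: 0.0487
```

```bash
python3 -m inch '{"translation":[[0,0,-0.008],[0,0,-0.013],[0,0,-0.016],[0,0,-0.016]],"rot":[[0,0,0],[0,0,0],[0,0,0],[0,0,0]],"jaw":[40,40,40,40]}'
python3 -m inch '{"translation":[[0,0,0],[0,0,0],[0,0,0],[0,0,0],[0,0,0.1],[0,0,0.35],[0,0,0.65],[0,0,0.95]],"rot":[[0,0,0],[0,0,0],[0,0,0],[0,0,0],[0,0,0],[0,0,0],[0,0,0],[0,0,0]],"jaw":[75,75,75,75,75,75,75,75]}'
python3 -m inch '{"translation":[[0,0,0.3],[-0.1,0.3,0.4],[-0.2,0.6,0.4],[-0.3,0.9,0.4]],"rot":[[0,0,0],[0,0,-0.14],[0,0,-0.28],[0,0,-0.42]],"jaw":[75,75,75,75]}'
python3 -m inch '{"translation":[[-0.1,0.3,0],[-0.2,0.6,0],[-0.35,0.9,0]],"rot":[[0,0,-0.14],[0,0,-0.28],[0,0,-0.42]],"jaw":[75,75,75]}'
python3 -m inch '{"translation":[[-0.1,0.3,0],[-0.2,0.6,0],[-0.35,0.9,0],[-0.35,0.9,0]],"rot":[[0,0,-0.14],[0,0,-0.28],[0,0,-0.31],[0,0,-0.31]],"jaw":[75,75,75,75]}'
python3 - <<'E'
from h import *
s=r.read_state();R=Ro.from_quat(s["eef_rot"]).as_matrix();print(s["ee_pos"],R[:,2].round(4),np.degrees(np.arctan2(R[1,1],R[0,1])))
E
```

```text
time: 31.05
ee_pos: [0.5724, 0.0106, 0.0786]
eef_rot: [0.559, 0.829, 0.0, 0.0]
ft_force: [-1.2, -0.3, 2.8]
width: 0.0488
time: 31.85
ee_pos: [0.5723, 0.0108, 0.1753]
eef_rot: [0.559, 0.829, 0.0, 0.0]
ft_force: [0.6, -0.2, 0.6]
width: 0.0746
time: 32.25
ee_pos: [0.5421, 0.102, 0.2166]
eef_rot: [0.729, 0.685, 0.001, 0.001]
ft_force: [0.4, 0.4, -0.7]
width: 0.0748
time: 32.55
ee_pos: [0.5067, 0.1933, 0.2174]
eef_rot: [0.862, 0.507, 0.001, 0.001]
ft_force: [0.2, 0.5, 0.4]
width: 0.0748
time: 32.95
ee_pos: [0.4685, 0.2885, 0.2187]
eef_rot: [0.931, 0.364, 0.002, 0.0]
ft_force: [-1.6, 0.7, 0.6]
width: 0.0752
[0.46851223 0.28847922 0.21865086] [ 3.2e-03  7.0e-04 -1.0e+00] -47.3389226092347
```

```bash
python3 -m inch '{"translation":[[-0.03,0.23,-0.2],[-0.03,0.235,-0.5],[-0.03,0.235,-0.8],[-0.03,0.235,-0.95],[-0.03,0.235,-0.95],[-0.03,0.235,-0.95]],"rot":[[-0.001,0.003,0],[-0.001,0.003,0],[-0.001,0.003,0],[-0.001,0.003,0],[-0.001,0.003,0],[-0.001,0.003,0]],"jaw":[75,75,75,75,75,75]}'
```

```text
time: 33.55
ee_pos: [0.466, 0.3122, 0.1249]
eef_rot: [0.932, 0.364, 0.0, 0.0]
ft_force: [0.7, 0.2, -0.0]
width: 0.0751
```

```bash
python3 -m inch '{"translation":[[-0.005,0,-0.2],[-0.005,0,-0.4],[-0.007,0,-0.6],[-0.007,0,-0.78],[-0.007,0,-0.78],[-0.007,0,-0.78]],"rot":[[0,0,0],[0,0,0],[0,0,0],[0,0,0],[0,0,0],[0,0,0]],"jaw":[75,75,75,75,75,75]}'
python3 -m inch '{"translation":[[0,0,0],[0,0,0],[0,0,0],[0,0,0],[0,0,0],[0,0,0],[0,0,0],[0,0,0]],"rot":[[0,0,0],[0,0,0],[0,0,0],[0,0,0],[0,0,0],[0,0,0],[0,0,0],[0,0,0]],"jaw":[45,45,45,45,45,45,45,45]}' 25
python3 -m inch '{"translation":[[0,0,0.15],[0,0,0.35],[0,0,0.6],[0,0,0.8],[0,0,0.95]],"rot":[[0,0,0],[0,0,0],[0,0,0],[0,0,0],[0,0,0]],"jaw":[45,45,45,45,45]}'
python3 -m inch '{"translation":[[0,0,0.3],[0.05,-0.2,0.55],[0.1,-0.5,0.6],[0.2,-0.85,0.6]],"rot":[[0,0,0],[0,0,0],[0,0,0],[0,0,0]],"jaw":[45,45,45,45]}'
python3 -m inch '{"translation":[[0.06,-0.3,0],[0.12,-0.6,0],[0.2,-0.9,0]],"rot":[[0,0,0],[0,0,0],[0,0,0]],"jaw":[45,45,45]}'
python3 -m inch '{"translation":[[0.06,-0.3,0],[0.12,-0.6,0],[0.2,-0.9,0]],"rot":[[0,0,0],[0,0,0],[0,0,0]],"jaw":[45,45,45]}'
python3 -m inch '{"translation":[[0.06,-0.3,0],[0.12,-0.6,0],[0.2,-0.9,0],[0.2,-0.9,0]],"rot":[[0,0,0],[0,0,0],[0,0,0],[0,0,0]],"jaw":[45,45,45,45]}'
python3 - <<'E'
from h import *
s=r.read_state();R=Ro.from_quat(s["eef_rot"]).as_matrix();print(s["ee_pos"],R[:,2].round(4),np.degrees(np.arctan2(R[1,1],R[0,1])))
E
```

```text
time: 34.15
ee_pos: [0.4657, 0.3125, 0.0477]
eef_rot: [0.932, 0.364, 0.001, -0.0]
ft_force: [-0.6, -0.8, 1.1]
width: 0.0754
time: 34.95
ee_pos: [0.4661, 0.3127, 0.0482]
eef_rot: [0.932, 0.364, 0.001, -0.0]
ft_force: [-0.4, -2.1, 6.1]
width: 0.0543
time: 35.45
ee_pos: [0.4661, 0.313, 0.1452]
eef_rot: [0.931, 0.364, 0.002, -0.0]
ft_force: [0.1, 0.2, -1.9]
width: 0.0544
time: 35.85
ee_pos: [0.4858, 0.2286, 0.2069]
eef_rot: [0.931, 0.365, 0.003, -0.0]
ft_force: [1.2, -0.0, -2.1]
width: 0.054
time: 36.15
ee_pos: [0.5055, 0.1374, 0.2073]
eef_rot: [0.931, 0.365, 0.003, -0.0]
ft_force: [-0.1, 0.6, -1.7]
width: 0.0545
time: 36.45
ee_pos: [0.5252, 0.0462, 0.2076]
eef_rot: [0.931, 0.365, 0.002, -0.0]
ft_force: [0.4, 0.2, -2.5]
width: 0.0541
time: 36.85
ee_pos: [0.5454, -0.0489, 0.2074]
eef_rot: [0.932, 0.362, 0.002, 0.0]
ft_force: [-0.5, 0.2, -2.1]
width: 0.0543
[ 0.54540922 -0.04892513  0.20736747] [ 3.6e-03  9.0e-04 -1.0e+00] -47.50300026297267
```

```bash
python3 -m inch '{"translation":[[0.03,-0.25,0],[0.036,-0.43,0],[0.036,-0.43,-0.3],[0.036,-0.43,-0.6],[0.036,-0.43,-0.85],[0.036,-0.43,-0.85],[0.036,-0.43,-0.85]],"rot":[[-0.001,0.003,0],[-0.001,0.003,0],[-0.001,0.003,0],[-0.001,0.003,0],[-0.001,0.003,0],[-0.001,0.003,0],[-0.001,0.003,0]],"jaw":[45,45,45,45,45,45,45]}'
```

```text
time: 37.55
ee_pos: [0.5491, -0.0913, 0.1231]
eef_rot: [0.932, 0.363, 0.0, -0.0]
ft_force: [0.5, 0.9, -0.8]
width: 0.0545
```

```bash
python3 -m inch '{"translation":[[-0.004,-0.008,-0.2],[-0.006,-0.01,-0.4],[-0.008,-0.01,-0.55],[-0.008,-0.01,-0.62],[-0.008,-0.01,-0.66],[-0.008,-0.01,-0.66],[-0.008,-0.01,-0.66]],"rot":[[0,0,0],[0,0,0],[0,0,0],[0,0,0],[0,0,0],[0,0,0],[0,0,0]],"jaw":[45,45,45,45,45,45,45]}'
```

```text
time: 38.25
ee_pos: [0.5488, -0.0923, 0.0579]
eef_rot: [0.932, 0.363, 0.001, 0.0]
ft_force: [0.5, -0.3, -1.6]
width: 0.0541
```

Seat it, release, rise, then back off towards the robot to look.

```bash
python3 -m inch '{"translation":[[0,0,-0.01],[0,0,-0.015],[0,0,-0.019],[0,0,-0.019]],"rot":[[0,0,0],[0,0,0],[0,0,0],[0,0,0]],"jaw":[45,45,45,45]}'
python3 -m inch '{"translation":[[0,0,0],[0,0,0],[0,0,0],[0,0,0],[0,0,0.1],[0,0,0.35],[0,0,0.65],[0,0,0.95]],"rot":[[0,0,0],[0,0,0],[0,0,0],[0,0,0],[0,0,0],[0,0,0],[0,0,0],[0,0,0]],"jaw":[75,75,75,75,75,75,75,75]}'
python3 -m inch '{"translation":[[0,0,0.4],[0,0.2,0.8],[0,0.4,1],[0,0.4,1],[0,0.4,1]],"rot":[[0,0,0],[0,0,0],[0,0,0],[0,0,0],[0,0,0]],"jaw":[75,75,75,75,75]}'
python3 - <<'E'
from h import *
import json
s=r.read_state();im=eyes.camera("wrist");json.dump([list(s["ee_pos"]),list(s["eef_rot"])],open("w7.json","w"))
cv2.imwrite("pics/w7f.png",im);cv2.imwrite("pics/w7.png",cv2.resize(im[80:240,260:420],None,fx=3.75,fy=3.75,interpolation=cv2.INTER_CUBIC));print(s["ee_pos"])
E
```

```text
time: 38.65
ee_pos: [0.549, -0.0924, 0.0563]
eef_rot: [0.932, 0.363, 0.001, 0.0]
ft_force: [-0.7, -0.0, 1.3]
width: 0.0541
time: 39.45
ee_pos: [0.5489, -0.0921, 0.153]
eef_rot: [0.932, 0.363, 0.001, 0.0]
ft_force: [-0.5, 0.1, 0.2]
width: 0.0752
time: 39.95
ee_pos: [0.5489, -0.0521, 0.2534]
eef_rot: [0.932, 0.363, 0.001, 0.001]
ft_force: [0.1, -1.0, 0.2]
width: 0.0746
[ 0.54888029 -0.05205938  0.25343873]
```

View pics/w7.png

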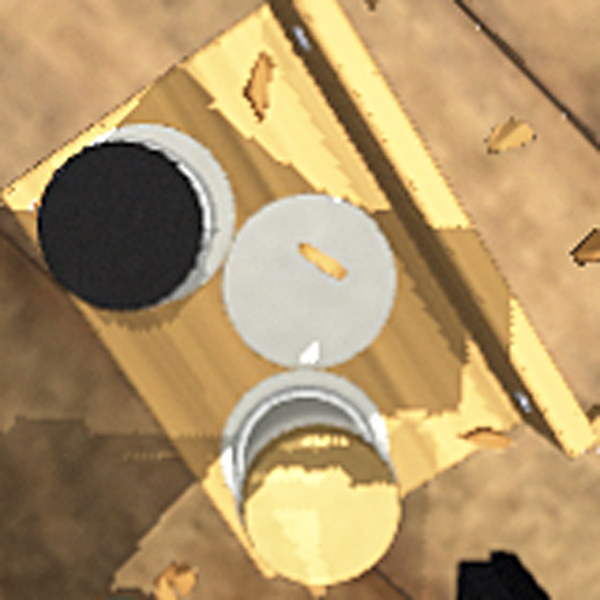

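```bash
python3 -m inch '{"translation":[[-0.4,0,0.2],[-0.8,0,0.2],[-0.9,0,0.2],[-0.9,0,0.2]],"rot":[[0,0,0],[0,0,0],[0,0,0],[0,0,0]],"jaw":[75,75,75,75]}'
python3 - <<'E'
from h import *
import json
p=json.load(open("w7.json"));c=eyes.calibration("wrist")
for n,x,y,z in [("oil",120,226,.114),("tan",322,506,.088),("backdisc",310,281,.012)]:
    print(n,pix2w(c,((x+.5)/3.75-.5+260,(y+.5)/3.75-.5+80),z,p).round(4))
im=eyes.camera("scene");cv2.imwrite("pics/s8.png",cv2.resize(im[90:290,180:480],None,fx=2.6,fy=2.6,interpolation=cv2.INTER_CUBIC))
E
```

```text
time: 40.4
ee_pos: [0.4569, -0.0543, 0.2719]
eef_rot: [0.932, 0.361, -0.001, 0.001]
ft_force: [1.0, -0.5, -0.5]
width: 0.0751
oil [0.5715 0.009  0.114 ]
tan [ 0.5475 -0.0925  0.088 ]
backdisc [ 0.5951 -0.0502  0.012 ]
```

View pics/s8.png

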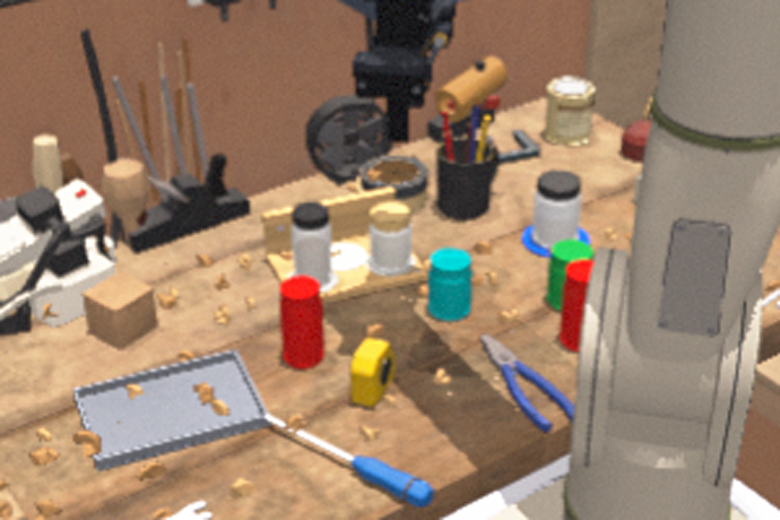

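The scene shows the slim jar (311,245) and the tan jar (390,238) upright at their own places, the wide jar upright on the coaster (557,212), the tray empty, and the mug and block in place. I hand in.

```bash
python3 -c "
from bench import r
print(r.close_job())"
```

```text
the job is handed in; nothing more can be done
None
```

The job is done and handed in at about 40 s of the 128 s allowed. I moved the tan jar and then the slim jar to the tray, and stood the wide jar on the coaster once both were there. I then put the slim jar and the tan jar back on the places they came from.

**Rack:** the last wrist view put both front jars within about 1.5 mm of where they started.
- Slim jar: (0.5715, 0.009) against (0.572, 0.0105).
- Tan jar: (0.5475, -0.0925) against (0.548, -0.093).

**Coaster:** the top view put the wide jar at (0.476, -0.308), about 2.5 mm from the coaster centre as I measured it. That is close to the 2 mm calibration accuracy.

**Rest of the scene:** the last scene picture shows all three jars upright. The block, mug and look-alikes looked unmoved there, but I did not measure their positions again. The arm was clear of everything, force readings at the end of each move stayed below 10 N, and no check failed or disagreed.

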